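# Hold the bag clip open around the recipe card's edge

## Robot

A 7-joint arm with a two-finger parallel gripper is mounted at the origin on a cart in front of the work surface, level with it; the furniture and walls round the work are solid. World frame = base frame: x ahead of the robot, y to its left, z up, the work surface at z = 0. Lengths are in m, angles in rad, forces in N, time in s.
With the tool pointing down it reaches from about 0.35 to 0.9 m from the base axis. Payload 7.2 kg.
Tool frame: the origin (TCP) lies where the fingers leave the gripper's body, on its centre line; the fingertips stand 80 mm ahead of it and the grasp point (between the pads) lies 61 mm ahead of it; z points along the fingers, y is the line along which they close (so a half turn about z gives the same grasp; the last joint's range is limited). The gripper opens to 88 mm and grips with 3 to 60 N. Pads are 20 mm wide; open, the fingers measure 115 mm over their backs; the gripper's body (75 mm by 178 mm) begins 61 mm behind the grasp point.
Start: joints at [1.205, 0.411, -0.013, 1.596, 0.006, 1.134, -0.082], TCP at [0.183, -0.597, 0.303] pointing down, gripper open.
Joint ranges: [-2.95, 2.95], [-0.29, 1.99], [-1.47, 1.44], [0.14, 2.54], [-1.03, 4.17], [0.13, 1.85], [-2.86, 2.86]. Speed limits (rad/s): [2.39, 2.39, 3.01, 3.01, 3.14, 3.14, 3.14].

## Interface

Orientations are given as a 3x3 rotation matrix whose columns are the frame's x, y, z axes.
In Python, from bench import r gives the robot as it stands.
- The arm moves only by the tool servo_tool, never from a script. Its argument "rows" is text: rows parted by semicolons, each of 7 numbers parted by spaces: the turn, a rotation vector about the tool's x, y, z in units of 30 degrees (1.0 is 30 degrees), then the shift along the tool's x, y, z in units of 0.75 m (1.0 is 0.75 m), then the finger opening in mm, from 0 to 87.8. In form: wx wy wz x y z gripper; .... A call has 1 to 20 rows; each row is the pose to reach, as a shift and turn from the pose commanded when the call began, along the tool's axes at that moment; what a row does not reach only later rows make up. A row lasts 1/8 s, in which the tool goes at most 62.5 mm and 10.7 degrees, less where a joint would pass 70% of its speed; a pose out of reach is approached as far as the arm can. A call with a number of a shift or a turn outside -1 to 1 is refused whole. A call with a gripper value outside its range is refused whole. The fingers move at their own pace and stop on an object; "newtons" is the grip in N (left out, the last holds). Time passes only in rows, so rows that repeat a pose let the fingers close. It gives the time, the measured TCP pose, the force, the opening and the grip force at its end, in the units of the state.
- r.sense(): the state, without advancing time (a new reading comes with each control period).
- r.grab_frame(name): name is "scene" or "top" or "wrist"; returns the picture (384x512x3 uint8, red, green, blue); there is no depth.
- r.camera_model(name): a dict with "camera_matrix" (3x3 intrinsics, pixels), "R" (3x3) and "t" (3): a world point X has camera coordinates R X + t; the wrist camera has in their place "tool_from_camera" (4x4, takes a point from camera to tool coordinates, whose origin is the TCP and whose axes are the flange's). Camera axes: x right, y down, z forward; pixel columns grow to the right and rows downward; lengths in m; the calibration is good to about 2 mm. A picture is of the moment at which its call begins: read the wrist's pose just before it. camera_model takes no time and is no camera call.
- r.sign_off(): hands the job in; it is judged then, once.
Trained networks look in the newest picture that a camera, given by its name, has taken for a name from the list of things; names that differ only in an ending like _2 or _b are one class to them, and where a whole thing is asked for, a point or a joint stands for the part that bears it (a point fixed in the world has none). Each returns a list of dicts, best first, with "p" (0 to 1); they miss things now and then, are a little off and sometimes report something else, mostly with a low value. They report only what shows in the picture. A call takes as long as a camera call. They do not tell look-alikes from the thing itself.
- r.silhouettes(camera, target): "mask" (384x512 bool, what is visible of it) and "box" ([centre column, centre row, width, height] in pixels, round what is visible of it).
The state is a dict: "time_s": time; "joint_positions": joint angles; "joint_velocities": joint speeds; "effort": joint torques, N m; "tool_pos": TCP position; "tcp_rot": TCP orientation; "ft_force": force on the tool from outside, world axes, zero at the start; "wrist_torque": the same for the moment, N m; "gripper_width": opening from 0.0 (shut) to 1.0 (fully open); "grip_force": force on a finger pad.
Only numpy, scipy, OpenCV 4.12 (cv2) and the standard library are available. Lean on these libraries where they do the work, as an engineer would, in place of code of your own. Each camera call takes 0.05 s, during which the arm holds its last target. There are 200 camera calls.

## Task

Take the wooden bag clip by its two handles, squeeze it wide open against its spring and bring its open mouth over either upright side edge of the recipe card, one jaw in front of the card and one behind, the edge well inside the mouth, so that I can tuck my shopping list in before it shuts. Finish holding it there in the gripper, gaping wide, with no part of it touching the card or the stand. Do not shift the stand, and leave the jam jar, the salt shaker and the tin where they are.

Things in the scene. Friction and masses are not known exactly. Their poses are not given: they have to be found in the camera images.
- bag_clip: Light wooden bag clip (jumbo peg), 102 mm long, 18 mm high, about 70 g, lying on its side: two legs side by side, swinging level about a steel coil (radius 6 mm). Origin: underside of the coil (pivot). z up along the pivot; x along the middle line to the jaw tips, 50 mm ahead. The straight handles reach 52 mm (squeezed 56) behind the pivot; squeeze their outer faces 35 to 55 mm behind it.
- clip_leg_a (a joint): Opening of the clip: angle of each leg from shut (the legs swing as mirror images). 0 = shut, handles splayed to 46 mm over the tail ends; 0.22 rad = fully open at a hard stop, handles parallel to the clip's x and 22 mm over their outer faces, jaw tips 22 mm apart, mouth narrowing in a wedge to the coil. Needs about 3 N a side to start opening, 8 N fully open.
- clip_tip_a (a point): Inner corner of the jaw tip of the clip's leg on its +y side, at mid height of the leg (9 mm above the clip's origin).
- clip_tip_b (a point): Inner corner of the jaw tip of the clip's other leg (-y side), at mid height; the two meet when the clip is shut.
- recipe_stand: Recipe stand with card, one loose piece, 0.55 kg: brown wooden block 46 (x) by 110 (y) by 28 mm high, with a stiff white card 3 mm thick upright in its middle, in the y-z plane: 150 mm wide (y -75 to +75 mm, so its side edges overhang the block), top edge 124 mm up, bottom 12 mm. Origin: centre of the underside; z up; -x is the printed front, which faces the robot.
- jam_jar: Bystander: jam jar with a white lid, 72 mm across, 102 mm high; origin at the centre of its underside.
- salt_shaker: Bystander: salt shaker, 44 mm across, 90 mm high; origin at the centre of its underside.
- tin_tuna: Bystander: low round tin, 87 mm across, 40 mm high; origin at the centre of its underside.
Not all that is in view belongs to the job. There is more than one size of the bag_clip; the job needs the middle-sized.

How it is judged:
By the outcome, as a careful person would: the job done as asked, in the order asked, and still so for the second after the job is handed in, while the arm keeps its last pose, push and grip.
It also fails if it takes over 38 s, if anything falls off the work surface, if the arm or the gripper's body presses on something with over 40 N, if the wrist force passes 120 N, or if a joint passes its speed limit or range.

## Working session

There is one attempt and no reset: what is moved stays moved. The work goes in short steps, Python scripts to look and compute and a tool call to move; the robot and the scene stay as the last step left them, time stands still between calls to the robot, and variables do not carry over. Pictures are saved under pics/ and viewed, at most 10 in all, crops included, and the job is handed in when it is done.

Besides the shell and the picture viewer there is one more tool, called after "Call:" as name(argument=value, ...) on one line, values as JSON. servo_tool: Moves the arm, as the interface text tells. Shifts and turns lie within -1 to 1; 1 stands for 0.75 m of shift or 30 degrees of turn. Its arguments: {"type":"object","properties":{"rows":{"type":"string"},"newtons":{"type":"number"}},"required":["rows"]}

```bash
ls; mkdir -p pics; python3 - <<'E'
from bench import r
import cv2,numpy as np
s=r.sense();print(s['time_s'],s['tool_pos'],s['tcp_rot'],s['gripper_width'])
a=r.grab_frame('top');b=r.grab_frame('scene')
cv2.imwrite('pics/top.png',cv2.resize(a[:,:,::-1],(800,600),interpolation=cv2.INTER_CUBIC))
cv2.imwrite('pics/scene.png',cv2.resize(b[:,:,::-1],(800,600),interpolation=cv2.INTER_CUBIC))
for c in('top','scene'):
  for t in('bag_clip','recipe_stand','jam_jar','salt_shaker','tin_tuna'):
    print(c,t,[(round(d['p'],2),np.round(d['box']).tolist()) for d in r.silhouettes(c,t)])
for c in('top','scene','wrist'):print(r.camera_model(c))
E
```

```text
pics
0.0 [ 0.18324003 -0.59714502  0.3018271 ] [[ 9.55962675e-01  2.93487682e-01 -5.86741756e-04]
 [ 2.93488241e-01 -9.55961539e-01  1.47928903e-03]
 [-1.26749442e-04 -1.58634691e-03 -9.99998734e-01]] 1.0031481575731873
top bag_clip [(0.73, [305.0, 207.0, 32.0, 32.0]), (0.71, [268.0, 187.0, 19.0, 22.0]), (0.55, [344.0, 254.0, 56.0, 44.0])]
top recipe_stand [(0.89, [290.0, 140.0, 58.0, 26.0])]
top jam_jar [(0.81, [192.0, 123.0, 34.0, 38.0])]
top salt_shaker [(0.73, [189.0, 161.0, 17.0, 15.0])]
top tin_tuna [(0.64, [214.0, 203.0, 32.0, 34.0])]
scene bag_clip [(0.9, [261.0, 261.0, 52.0, 24.0]), (0.77, [263.0, 224.0, 40.0, 18.0]), (0.73, [230.0, 327.0, 40.0, 86.0])]
scene recipe_stand [(0.6, [326.0, 198.0, 49.0, 79.0])]
scene jam_jar [(0.64, [275.0, 151.0, 25.0, 41.0])]
scene salt_shaker [(0.79, [234.0, 164.0, 18.0, 35.0])]
scene tin_tuna [(0.96, [210.0, 195.0, 42.0, 34.0])]
{'camera_matrix': array([[354.68843729,   0.        , 258.90992695],
       [  0.        , 354.68843729, 186.16092603],
       [  0.        ,   0.        ,   1.        ]]), 'R': array([[-4.22218384e-04, -9.99980563e-
[... 405 characters left out ...]
 -0.01603776],
       [-0.29330373, -0.46357415, -0.83610521],
       [ 0.42214384,  0.72188899, -0.54833462]]), 't': array([-0.37881765,  0.2716339 ,  0.63349217])}
{'camera_matrix': array([[323.85513073,   0.        , 258.71791215],
       [  0.        , 323.85513073, 187.34866277],
       [  0.        ,   0.        ,   1.        ]]), 'tool_from_camera': array([[ 6.71724600e-04, -9.62819972e-01, -2.70143018e-01,
         7.37081148e-02],
       [ 9.99999205e-01,  3.58511323e-04,  1.20877528e-03,
         2.09190449e-04],
       [-1.06698365e-03, -2.70143616e-01,  9.62819447e-01,
        -8.03321633e-02],
       [ 0.00000000e+00,  0.00000000e+00,  0.00000000e+00,
         1.00000000e+00]])}
```

View pics/top.png

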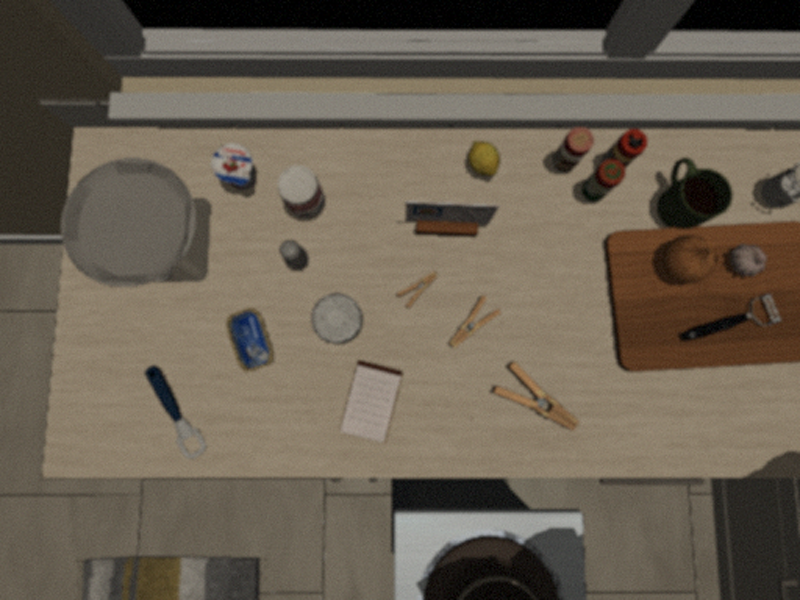

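View pics/scene.png

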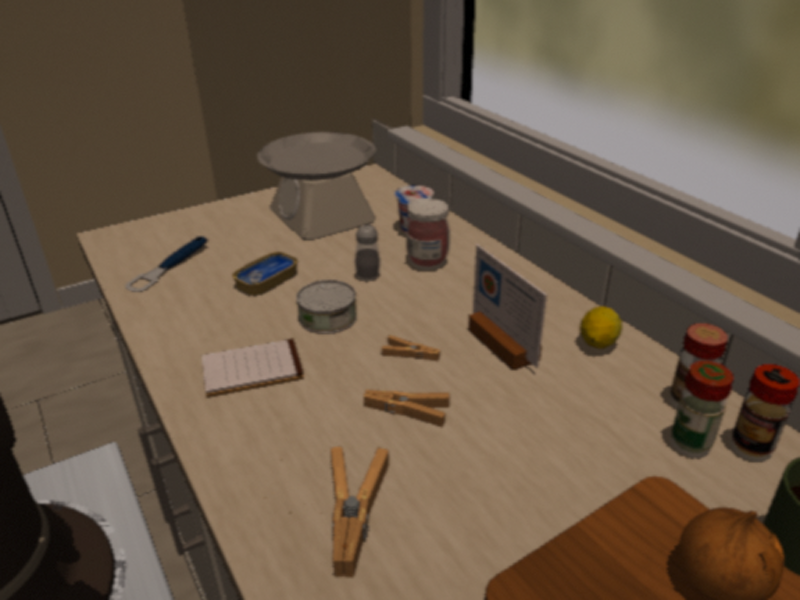

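The top view shows three clips: small at (268,187), middle at (305,207) and large at (344,254) in original pixels. The middle one fits if it measures about 102 mm, so I'll measure all three.

```bash
cat > h.py <<'E'
from bench import r
import cv2,numpy as np
def cam(n,s=None):
    m=r.camera_model(n);K=m['camera_matrix']
    if n!='wrist': return K,m['R'],m['t']
    T=m['tool_from_camera'];Rw=s['tcp_rot']@T[:3,:3];p=s['tool_pos']+s['tcp_rot']@T[:3,3]
    return K,Rw.T,-Rw.T@p
def toplane(uv,c,z):
    K,R,t=c;uv=np.atleast_2d(uv).astype(float)
    d=np.c_[uv,np.ones(len(uv))]@np.linalg.inv(K).T@R;o=-R.T@t
    return o+d*((z-o[2])/d[:,2])[:,None]
def proj(X,c):
    K,R,t=c;p=(np.atleast_2d(X)@R.T+t)@K.T
    return p[:,:2]/p[:,2:]
def maskpts(m):
    v,u=np.nonzero(m);return np.c_[u,v]
E
python3 - <<'E'
from h import *
c=cam('top')
a=r.grab_frame('top')
for d in r.silhouettes('top','bag_clip'):
    P=toplane(maskpts(d['mask']),c,.012)[:,:2]
    box=cv2.minAreaRect((P*1000).astype(np.float32));print('clip',round(d['p'],2),d['box'][:2],P.mean(0).round(3),np.round(box[1]),round(box[2]))
for t,z in(('jam_jar',.1),('salt_shaker',.09),('tin_tuna',.04)):
    d=r.silhouettes('top',t)[0];print(t,toplane(d['box'][:2],c,z).round(3))
d=r.silhouettes('top','recipe_stand')[0]
P=toplane(maskpts(d['mask']),c,.124);print('top z',P.min(0).round(3),P.max(0).round(3))
P=toplane(maskpts(d['mask']),c,.028);print('block z',P.min(0).round(3),P.max(0).round(3))
e=a[165:285,235:385]
cv2.imwrite('pics/crop.png',cv2.resize(e[:,:,::-1],(750,600),interpolation=cv2.INTER_CUBIC))
E
```

```text
clip 0.78 [303.4, 206.3] [0.466 0.027] [ 39. 100.] 44
clip 0.73 [341.1, 253.1] [ 0.338 -0.084] [147.  62.] 64
clip 0.61 [267.8, 186.7] [0.529 0.118] [32. 72.] 32
jam_jar [[0.673 0.318 0.1  ]]
salt_shaker [[0.575 0.322 0.09 ]]
tin_tuna [[0.47  0.255 0.04 ]]
top z [ 0.596 -0.003  0.124] [0.65  0.139 0.124]
block z [ 0.62  -0.02   0.028] [0.68  0.139 0.028]
```

View pics/crop.png

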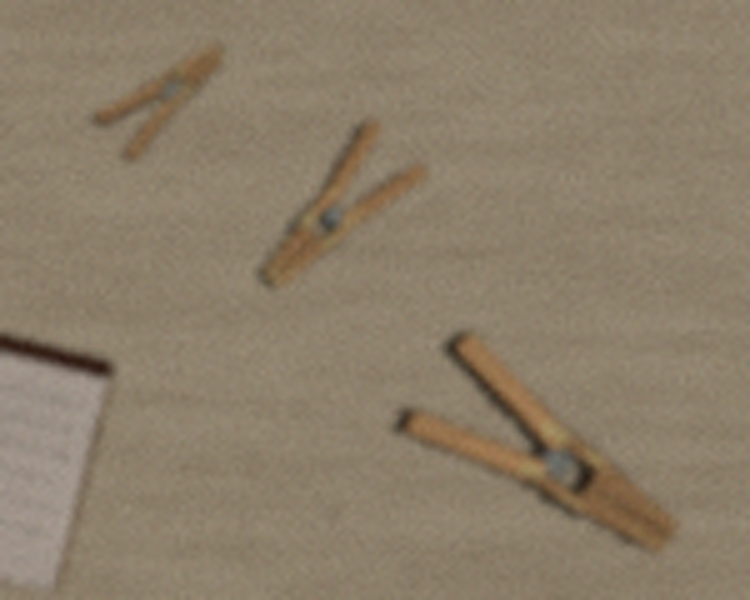

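The middle clip, coil at (301,209), is confirmed: it measures about 100 mm, against 147 mm for the large one and 72 mm for the small one. Next I work out the approach.

```bash
cat >> h.py <<'E'
def goto(xyz,head):
    "tool down, tool x along heading(deg): print turn/shift in tool axes, in units"
    s=r.sense();R=s['tcp_rot'];h=np.radians(head)
    G=np.array([[np.cos(h),np.sin(h),0],[np.sin(h),-np.cos(h),0],[0,0,-1]])
    w=cv2.Rodrigues(R.T@G)[0].ravel()/np.radians(30);d=R.T@(np.array(xyz)-s['tool_pos'])/.75
    print('t',round(s['time_s'],2),'pos',s['tool_pos'].round(4),'turn',w.round(4),'shift',d.round(4))
E
python3 - <<'E'
from h import *
c=cam('top')
P=toplane([[301,208.6]],c,.014)[0];T=toplane([[289,220.6]],c,.016)[0];A=toplane([[315,194]],c,.016)[0]
v=T-A;h=np.degrees(np.arctan2(v[1],v[0]));print(P,T,A,h)
u=np.array([np.cos(np.radians(h)),np.sin(np.radians(h)),0])
g=P-u*.045;print(g)
goto([g[0],g[1],.25],h)
E
```

```text
[0.46224461 0.02664187 0.014     ] [0.4295124  0.06001044 0.016     ] [ 0.5021559  -0.01221532  0.016     ] 135.16521702101826
[ 0.49415604 -0.00508604  0.014     ]
t 0.9 pos [ 0.1834 -0.5975  0.3027] turn [ 1.0000e-04  2.0000e-04 -3.9367e+00] shift [ 0.6279 -0.6335  0.0702]
```

Call:
servo_tool(rows="0 0 -1 0.628 -0.634 0.04 87;0 0 -1 0.628 -0.634 0.04 87;0 0 -1 0.628 -0.634 0.04 87;0 0 -1 0.628 -0.634 0.04 87;0 0 -1 0.628 -0.634 0.04 87;0 0 -1 0.628 -0.634 0.04 87;0 0 -1 0.628 -0.634 0.04 87;0 0 -1 0.628 -0.634 0.04 87;0 0 -1 0.628 -0.634 0.04 87;0 0 -1 0.628 -0.634 0.04 87;0 0 -1 0.628 -0.634 0.04 87;0 0 -1 0.628 -0.634 0.04 87")

```text
time_s: 2.4
tool_pos: [0.4951, -0.001, 0.2726]
tcp_rot: [[0.677, 0.736, 0.001], [0.736, -0.677, 0.002], [0.002, -0.001, -1.0]]
ft_force: [0.7, 0.0, 0.4]
gripper_width: 0.991
grip_force: 0.0
```

Call:
servo_tool(rows="0 0 -1 0 0 0 87;0 0 -1 0 0 0 87;0 0 -1 0 0 0 87")

```text
time_s: 2.78
tool_pos: [0.4938, -0.006, 0.2727]
tcp_rot: [[0.22, 0.976, -0.0], [0.976, -0.22, -0.001], [-0.001, -0.0, -1.0]]
ft_force: [-0.6, 0.4, 0.2]
gripper_width: 0.989
grip_force: 0.0
```

Call:
servo_tool(rows="0 0 -1 0 0 0 87;0 0 -1 0 0 0 87;0 0 -1 0 0 0 87")

```text
time_s: 3.15
tool_pos: [0.4937, -0.0062, 0.2727]
tcp_rot: [[-0.297, 0.955, -0.0], [0.955, 0.297, -0.001], [-0.001, -0.0, -1.0]]
ft_force: [0.2, -0.4, 0.8]
gripper_width: 0.99
grip_force: 0.0
```

Call:
servo_tool(rows="0 0 -0.94 0 0 0 87;0 0 -0.94 0 0 0 87;0 0 -0.94 0 0 0 87;0 0 -0.94 0 0 0 87")

```text
time_s: 3.65
tool_pos: [0.4938, -0.006, 0.2726]
tcp_rot: [[-0.709, 0.706, -0.0], [0.706, 0.709, -0.001], [-0.0, -0.001, -1.0]]
ft_force: [-0.6, -0.4, -0.0]
gripper_width: 0.993
grip_force: 0.0
```

```bash
python3 - <<'E'
from h import *
s=r.sense();print(s['tool_pos'],s['time_s'],s['joint_positions'].round(2),np.degrees(np.arctan2(s['tcp_rot'][1,0],s['tcp_rot'][0,0])))
c=cam('wrist',s);a=r.grab_frame('wrist')
cv2.imwrite('pics/w1.png',cv2.resize(a[:,:,::-1],(800,600),interpolation=cv2.INTER_CUBIC))
for d in r.silhouettes('wrist','bag_clip'):
    P=toplane(maskpts(d['mask']),c,.014)[:,:2];b=cv2.minAreaRect((P*1000).astype(np.float32))
    print(round(d['p'],2),np.round(d['box']),P.mean(0).round(4),b)
E
```

```text
[ 0.49381163 -0.00601977  0.27257697] 3.65 [ 0.59  0.33 -0.82  1.9   0.28  1.03  0.44] 135.11602095916447
0.81 [375. 110.  37.  75.] [0.5291 0.1169] ((533.524658203125, 116.8253173828125), (35.0021858215332, 76.46322631835938), 45.16434860229492)
0.78 [262. 128.  40. 100.] [0.4669 0.0237] ((466.87799072265625, 24.194522857666016), (44.15525436401367, 103.25001525878906), 45.17079544067383)
0.74 [251. 130.  20. 101.] [0.4609 0.0169] ((460.85498046875, 17.345256805419922), (10.711156845092773, 103.25984191894531), 36.7849006652832)
0.63 [ 96. 104. 157.  70.] [ 0.3371 -0.084 ] ((328.1269836425781, -81.20916748046875), (160.96575927734375, 64.20359802246094), 47.09648132324219)
```

View pics/w1.png

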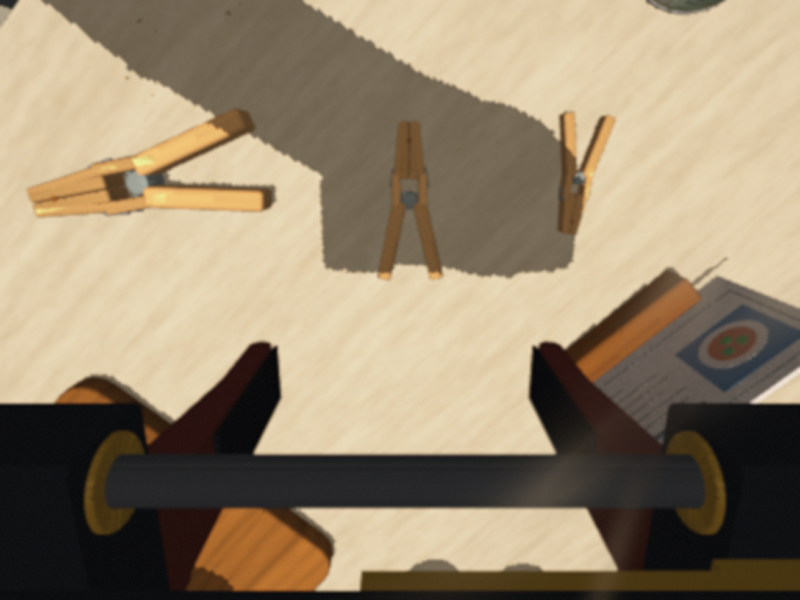

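The wrist view shows the middle clip with its coil at (409,199), tips at (409,123) and tails at (385,276) and (436,276). The small clip is at (580,175), the large one at (135,182), and the stand is lower right.

```bash
python3 - <<'E'
from h import *
s=r.sense();c=cam('wrist',s)
q=np.array([[409,199],[409,123],[385,274],[436,274]])/1.5625
P=toplane(q,c,.018);P[0]=toplane(q[:1],c,.014)[0]
print(P.round(4),np.linalg.norm(P[1]-P[0]),np.linalg.norm(P[2:].mean(0)-P[0]),np.linalg.norm(P[2]-P[3]))
v=P[1]-P[2:].mean(0);h=np.degrees(np.arctan2(v[1],v[0]));u=v/np.linalg.norm(v)
g=P[1]-u*.095;print(h,g,P[0]-u*.045);goto([g[0],g[1],.083],h)
# stand edges, from masks in the top and wrist view
c=cam('top');r.grab_frame('top')
m=r.silhouettes('top','recipe_stand')[0]['mask'].astype(np.uint8)
k,_=cv2.findContours(m,0,2);k=max(k,key=cv2.contourArea);print(cv2.approxPolyDP(k,2,True)[:,0].tolist())
a=r.grab_frame('top');cv2.imwrite('pics/st.png',cv2.resize(a[115:165,245:335,::-1],(800,444),interpolation=cv2.INTER_CUBIC))
E
```

```text
[[ 0.4656  0.0265  0.014 ]
 [ 0.4318  0.0599  0.018 ]
 [ 0.4896 -0.0203  0.018 ]
 [ 0.5141  0.0042  0.018 ]] 0.047687608766182665 0.05020951474501138 0.03471195239424257
135.82495948866503 [ 0.4999782  -0.00626491  0.018     ] [ 0.49787404 -0.00486779  0.014     ]
t 3.75 pos [ 0.4939 -0.0055  0.2726] turn [-0.0008  0.0005 -0.0261] shift [-0.0063  0.0051  0.2529]
[[259, 139], [266, 143], [268, 149], [297, 151], [316, 136], [317, 132], [261, 129]]
```

View pics/st.png

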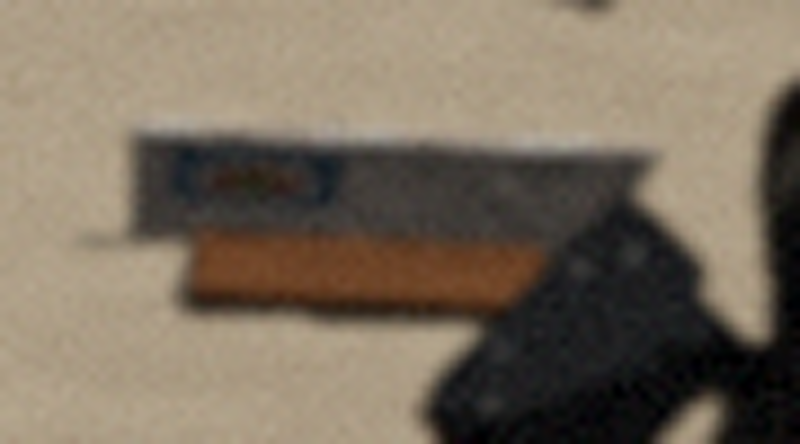

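Call:
servo_tool(rows="0 0 -0.015 -0.0055 0.006 0.07 87;0 0 -0.015 -0.0055 0.006 0.13 87;0 0 -0.015 -0.0055 0.006 0.18 87;0 0 -0.015 -0.0055 0.006 0.22 87;0 0 -0.015 -0.0055 0.006 0.24 87;0 0 -0.015 -0.0055 0.006 0.2525 87;0 0 -0.015 -0.0055 0.006 0.2525 87;0 0 -0.015 -0.0055 0.006 0.2525 87", newtons=25)

```text
time_s: 4.9
tool_pos: [0.5008, -0.0044, 0.0841]
tcp_rot: [[-0.716, 0.698, 0.002], [0.698, 0.716, -0.0], [-0.001, 0.001, -1.0]]
ft_force: [0.9, 0.0, -0.9]
gripper_width: 0.992
grip_force: 0.0
```

```bash
python3 - <<'E'
from h import *
s=r.sense();c=cam('wrist',s);a=r.grab_frame('wrist')
cv2.imwrite('pics/w2.png',cv2.resize(a[:,:,::-1],(800,600),interpolation=cv2.INTER_CUBIC))
c=cam('top')
P=toplane([[259.9,129.6],[318.9,132.1]],c,.124);print(P,np.linalg.norm(P[0]-P[1]))
E
```

```text
[[ 0.65077061  0.13966186  0.124     ]
 [ 0.64453408 -0.00769948  0.124     ]] 0.14749325420612217
```

View pics/w2.png

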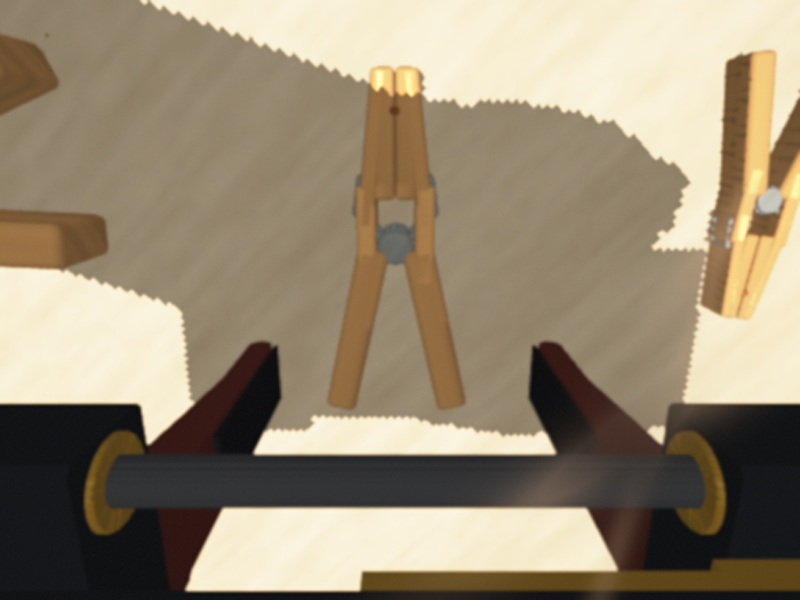

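```bash
python3 - <<'E'
from h import *
s=r.sense();c=cam('wrist',s)
q=np.array([[396,244],[395,68],[342,403],[450,403]])/1.5625
P=toplane(q,c,.018)
L=(P-s['tool_pos'])@s['tcp_rot'];print((L*1000).round(1))
print(np.linalg.norm(P[1]-P[0]),np.linalg.norm(P[2:].mean(0)-P[0]))
E
```

```text
[[ 47.4  -2.7  66.1]
 [ 94.9  -2.8  66. ]
 [ -4.2 -20.2  66.1]
 [ -4.1  14.4  66.2]]
0.04755504955172349 0.05153964190705658
```

The clip is 2.7 mm off-centre and the pivot is 47 mm ahead of the grasp line. I'll correct both and squeeze.

Call:
servo_tool(rows="0 0 0 0.002 -0.0036 0.001 87;0 0 0 0.002 -0.0036 0.001 60;0 0 0 0.002 -0.0036 0.001 15;0 0 0 0.002 -0.0036 0.001 15;0 0 0 0.002 -0.0036 0.001 15;0 0 0 0.002 -0.0036 0.001 15;0 0 0 0.002 -0.0036 0.001 15;0 0 0 0.002 -0.0036 0.001 15;0 0 0 0.002 -0.0036 0.001 15;0 0 0 0.002 -0.0036 0.001 15;0 0 0 0.002 -0.0036 0.001 15;0 0 0 0.002 -0.0036 0.001 15", newtons=25)

```text
time_s: 6.45
tool_pos: [0.4973, -0.0053, 0.0825]
tcp_rot: [[-0.716, 0.698, 0.0], [0.698, 0.716, -0.0], [-0.0, 0.0, -1.0]]
ft_force: [0.2, 0.1, 0.5]
gripper_width: 0.239
grip_force: 25.0
```

```bash
python3 - <<'E'
from h import *
s=r.sense();print(s['gripper_width']*88,s['grip_force'],s['tool_pos'],s['time_s']);a=r.grab_frame('wrist')
cv2.imwrite('pics/w3.png',cv2.resize(a[:,:,::-1],(800,600),interpolation=cv2.INTER_CUBIC))
E
```

```text
21.022873880990158 24.985840916633606 [ 0.49727226 -0.00533609  0.08253556] 6.45
```

View pics/w3.png

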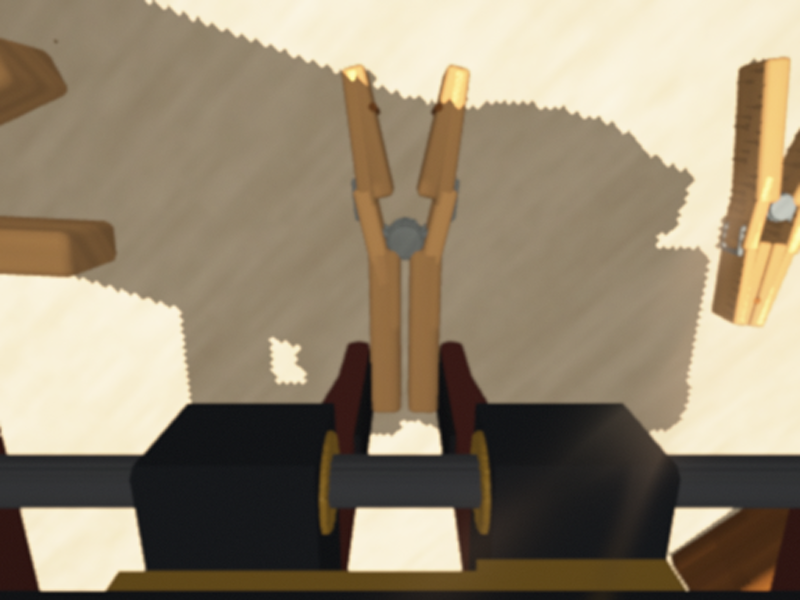

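Fully open: 21 mm over the pads at 25 N, with the tips spread at (368,70) and (447,70). Next I lift, back off and turn toward the card's right edge.

Call:
servo_tool(rows="0 0 0 0 0 -0.02 15;0 0 0 0 0 -0.05 15;0 0 0 0 0 -0.08 15;0 0 0 0 0 -0.103 15;0 0 0.1 -0.04 0 -0.103 15;0 0 0.3 -0.09 0.003 -0.103 15;0 0 0.5 -0.14 0.005 -0.103 15;0 0 0.7 -0.19 0.008 -0.103 15;0 0 0.8 -0.23 0.008 -0.103 15;0 0 0.8 -0.257 0.008 -0.103 15;0 0 0.8 -0.257 0.008 -0.103 15")

```text
time_s: 7.88
tool_pos: [0.6397, -0.1368, 0.1598]
tcp_rot: [[-0.368, 0.93, 0.0], [0.93, 0.368, 0.0], [0.0, 0.0, -1.0]]
ft_force: [-0.3, 1.3, -0.9]
gripper_width: 0.238
grip_force: 25.0
```

Call:
servo_tool(rows="0 0 0.2 0 0 0 15;0 0 0.4 0 0 0 15;0 0 0.6 0 0 0 15;0 0 0.8 0 0 0 15;0 0 0.8 0 0 0 15;0 0 0.8 0 0 0 15")

```text
time_s: 8.62
tool_pos: [0.6391, -0.135, 0.16]
tcp_rot: [[0.037, 0.999, -0.0], [0.999, -0.037, 0.0], [0.0, -0.0, -1.0]]
ft_force: [0.2, 0.3, -1.2]
gripper_width: 0.24
grip_force: 25.0
```

```bash
python3 - <<'E'
from h import *
s=r.sense();print(s['gripper_width']*88,s['grip_force'],s['tool_pos'],s['time_s']);a=r.grab_frame('wrist')
cv2.imwrite('pics/w4.png',cv2.resize(a[:,:,::-1],(800,600),interpolation=cv2.INTER_CUBIC))
print(np.degrees(np.arctan2(s['tcp_rot'][1,0],s['tcp_rot'][0,0])))
c=cam('wrist',s);e=np.array([.6445,-.0085,.124])
print('predicted corner px(x1.5625)',proj([e,e+[.006,.147,0]],c)*1.5625)
E
```

```text
21.0903428138038 24.98315066099167 [ 0.63907438 -0.13498276  0.15997184] 8.625
87.88515140263983
predicted corner px(x1.5625) [[  408.69216075  -135.02236668]
 [  417.63329984 -1671.39719472]]
```

View pics/w4.png

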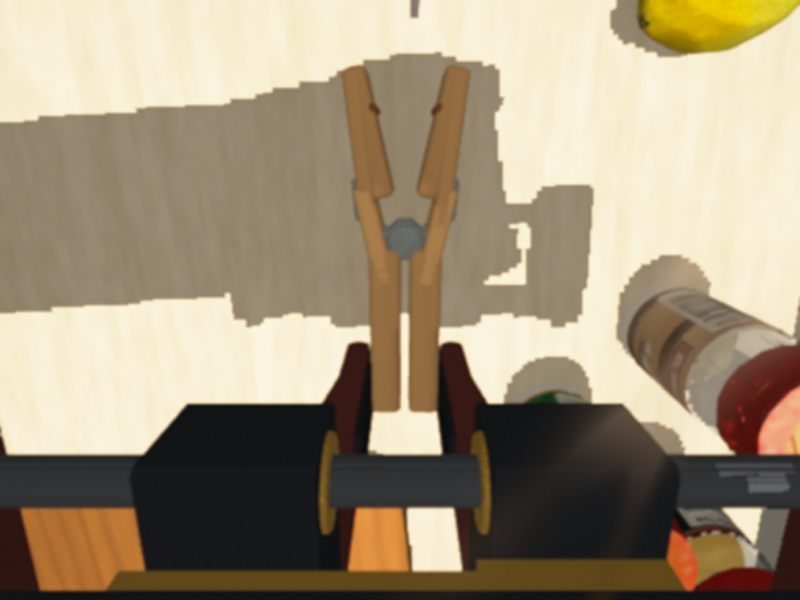

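Call:
servo_tool(rows="0 0 0 0.01 0 0 15;0 0 0 0.0267 0 0 15;0 0 0 0.0267 0 0 15;0 0 0 0.0267 0 0 15")

```text
time_s: 9.18
tool_pos: [0.6402, -0.1154, 0.1597]
tcp_rot: [[0.039, 0.999, -0.0], [0.999, -0.039, -0.0], [-0.0, -0.0, -1.0]]
ft_force: [0.5, -0.9, -0.7]
gripper_width: 0.242
grip_force: 25.0
```

```bash
python3 - <<'E'
from h import *
s=r.sense();print(s['tool_pos'],s['time_s']);a=r.grab_frame('wrist')
b=a[0:150,170:370];cv2.imwrite('pics/w5.png',cv2.resize(b[:,:,::-1],(800,600),interpolation=cv2.INTER_CUBIC))
c=cam('wrist',s)
for z in(.012,.05,.0865,.1):print(z,(proj([[.6445,-.0085,z]],c)-[170,0])*4)
print(proj([s['tool_pos']+s['tcp_rot']@[.097,y,.0735] for y in(-.011,.011)],c)*4-[680,0])
E
```

```text
[ 0.64023778 -0.11544355  0.15974282] 9.175
0.012 [[355.60834586 170.71081037]]
0.05 [[355.83629106 125.81158374]]
0.0865 [[356.16839804  60.39521972]]
0.1 [[356.33824217  26.94038113]]
[[254.90593166 162.5717442 ]
 [455.97931348 162.73044779]]
```

View pics/w5.png

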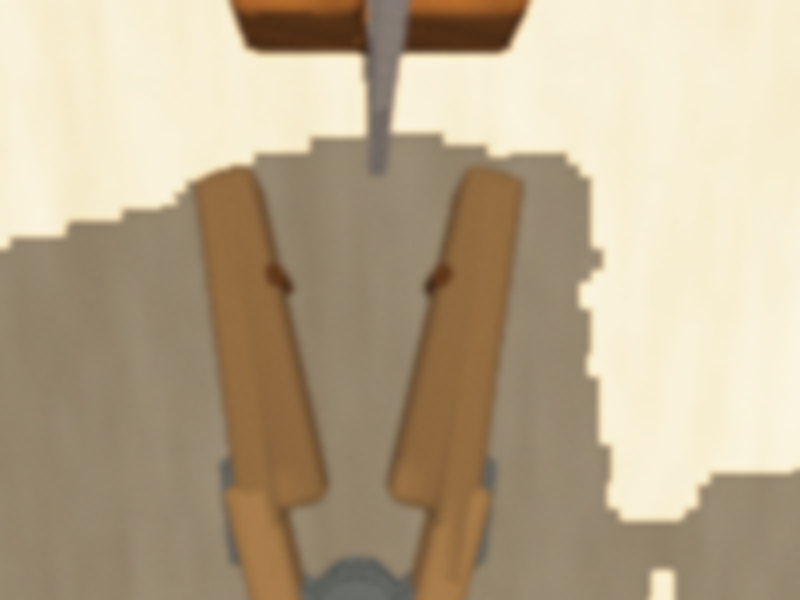

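The card edge's foot is at crop (377,172) and the mouth's middle at about x = 358. The card therefore sits about 3.2 mm to the tool's +y, with the edge 10 mm ahead of the tips. I'll shift sideways, then advance 30 mm.

Call:
servo_tool(rows="0 0 0 0 0.0043 0 15;0 0 0 0 0.0043 0 15;0 0 0 0.008 0.0043 0 15;0 0 0 0.016 0.0043 0 15;0 0 0 0.024 0.0043 0 15;0 0 0 0.032 0.0043 0 15;0 0 0 0.04 0.0043 0 15;0 0 0 0.04 0.0043 0 15;0 0 0 0.04 0.0043 0 15")

```text
time_s: 10.35
tool_pos: [0.6447, -0.086, 0.1598]
tcp_rot: [[0.04, 0.999, 0.0], [0.999, -0.04, -0.0], [-0.0, 0.0, -1.0]]
ft_force: [0.3, -0.0, -0.9]
gripper_width: 0.239
grip_force: 25.0
```

```bash
python3 - <<'E'
from h import *
s=r.sense();print(s['tool_pos'],s['time_s'],s['ft_force'],s['gripper_width']*88);a=r.grab_frame('wrist')
b=a[0:150,170:370];cv2.imwrite('pics/w6.png',cv2.resize(b[:,:,::-1],(800,600),interpolation=cv2.INTER_CUBIC))
E
```

```text
[ 0.64465122 -0.0859978   0.15976049] 10.35 [ 0.33656788 -0.02736442 -0.85026617] 21.036821457764038
```

View pics/w6.png

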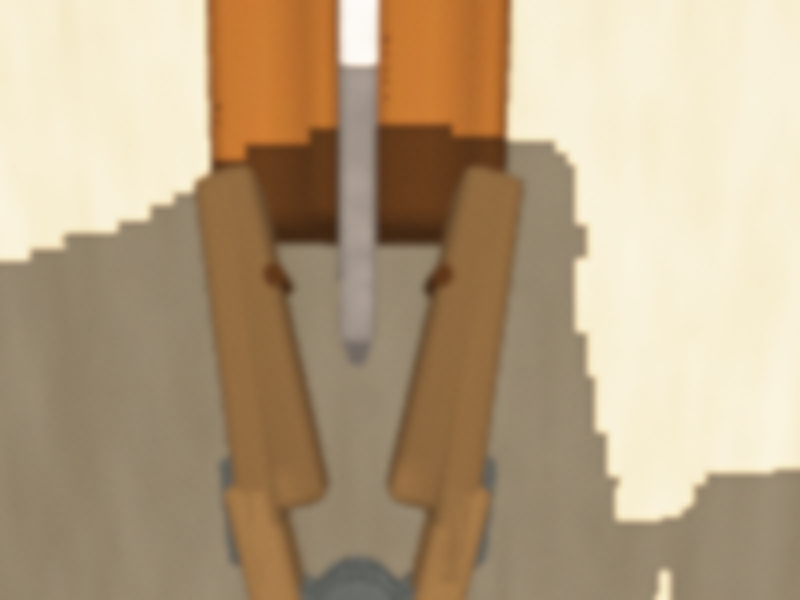

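The card edge is centred in the gaping mouth, about 19 mm inside the tips. There are about 5 mm of clearance on each side, and no contact force beyond noise.

```bash
python3 -c "
from bench import r
print(r.sign_off())"
```

```text
the job is handed in; nothing more can be done
None
```

I handed the job in with the middle-sized clip held fully open over the card's right (−y) edge: one jaw in front and one behind, the edge about 19 mm inside the mouth, and nothing touching the card or stand.

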